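# Pack the model-maker's bench caddy

## Robot

A 6-joint arm with a two-finger parallel gripper is mounted at the origin on the work surface. World frame = base frame: x ahead of the robot, y to its left, z up, the work surface at z = 0. Lengths are in m, angles in rad, forces in N, time in s.
With the tool pointing down it reaches from about 0.35 to 0.85 m from the base axis. Payload 8.1 kg.
Tool frame: the origin (TCP) lies between the finger pads, 19 mm behind the fingertips; this is the grasp point; z points along the fingers, y is the direction in which the jaws open and shut (so a half turn about z gives the same grasp; the last joint's range is limited). The gripper opens to 93 mm and grips with 3 to 60 N. Pads are 15 mm wide; open, the fingers measure 128 mm over their backs; the gripper's body (75 mm by 188 mm) begins 65 mm behind the grasp point.
Start: joints at [-1.387, 0.13, 1.488, -0, 1.523, -0.085], TCP at [0.159, -0.578, 0.237] pointing down, gripper open.
Joint ranges: [-2.96, 2.96], [-0.89, 2.26], [0.02, 2.5], [-1.34, 4.48], [0, 2.73], [-2.66, 2.66]. Speed limits (rad/s): [2.39, 2.39, 2.79, 3.14, 3.14, 3.14].

## Interface

Orientations are given as a rotation vector (axis times angle).
In Python, from plant import robot, viewer, order gives the robot as it stands.
- The arm moves only by the tool apply_moves, never from a script. Its argument "deltas" is a list of rows, each a list of 3 entries, a list of its own where there are three numbers: the finger opening in mm, from 0 to 93, then the shift along the tool's x, y, z in mm, then the turn about the tool's z in rad. In form: [[grip, [dx, dy, dz], yaw], ...]. A call has 1 to 5 rows; each row shifts and turns the commanded pose from where the row before left it, along the tool's axes as they then stand; what a row does not reach is not made up. A row lasts 1/8 s, in which the tool goes at most 62.5 mm and 10.7 degrees, less where a joint would pass 70% of its speed; a pose out of reach is approached as far as the arm can. A call is refused whole if a number of a shift passes 62.5 or a number of a turn 0.188, either way. A call with a gripper value outside its range is refused whole. The fingers move at their own pace and stop on an object; "grip_force" is the grip in N (left out, the last holds). Time passes only in rows, so rows that do not move let the fingers close. It gives the time, the measured TCP pose, the force and the opening at its end, in the units of the state.
- robot.read_state(): the state, without advancing time (a new reading comes with each control period).
- viewer.read_camera(name): name is "scene" or "top"; returns the picture (420x560x3 uint8, blue, green, red); there is no depth.
- viewer.get_calibration(name): a dict with "fx", "fy", "cx", "cy" (pixels), "R" (3x3) and "t" (3): a world point X has camera coordinates R X + t. Camera axes: x right, y down, z forward; pixel columns grow to the right and rows downward; lengths in m; the calibration is good to about 2 mm. A picture is of the moment at which its call begins. get_calibration takes no time and is no camera call.
- order.close_job(): hands the job in, once; it reports no verdict.
The state is a dict: "t": time; "q": joint angles; "dq": joint speeds; "joint_torque": joint torques, N m; "tool_pos": TCP position; "orientation": TCP orientation; "force": force on the tool from outside, world axes, zero at the start; "wrist_torque": the same for the moment, N m; "opening": finger opening in m.
Only numpy, scipy, OpenCV 4.12 (cv2) and the standard library are available. Lean on these libraries where they do the work, as an engineer would, in place of code of your own. Each camera call takes 0.05 s, during which the arm holds its last target. There are 200 camera calls.

## Task

Pack the plywood caddy for the club night: stand all the small-parts cases that are out on the cutting mat upright in its long bay like books on a shelf, broad sides together, in order of height with the tallest against the fixed end wall, and push the sliding stop up snug so that no gap is left along the row. Pull the tools out of the wooden block and stand them in the caddy's tool pockets, handles up, one to a pocket, and leave the model truck parts where they are.

Things in the scene. Friction and masses are not known exactly. Their poses are not given: they have to be found in the camera images.
- case1: small-parts case no. 1 by height: upright box, milky plastic with a grey lid, 60 wide (its x) x 36 thick (its y) x 96 mm tall (its z); all cases differ only in height (96, 86, 76, 66, 56). About 0.14 kg; smooth hard plastic that slides easily (friction about 0.3), so grip it with some 15 N. Origin: centre of its underside. Starts standing on the mat. Absent in some runs (None).
- case2: small-parts case no. 2 by height: upright box, milky plastic with a grey lid, 60 wide (its x) x 36 thick (its y) x 86 mm tall (its z); all cases differ only in height (96, 86, 76, 66, 56). About 0.14 kg; smooth hard plastic that slides easily (friction about 0.3), so grip it with some 15 N. Origin: centre of its underside. Starts standing on the mat. Absent in some runs (None).
- case3: small-parts case no. 3 by height: upright box, milky plastic with a grey lid, 60 wide (its x) x 36 thick (its y) x 76 mm tall (its z); all cases differ only in height (96, 86, 76, 66, 56). About 0.14 kg; smooth hard plastic that slides easily (friction about 0.3), so grip it with some 15 N. Origin: centre of its underside. Starts standing on the mat. Absent in some runs (None).
- case4: small-parts case no. 4 by height: upright box, milky plastic with a grey lid, 60 wide (its x) x 36 thick (its y) x 66 mm tall (its z); all cases differ only in height (96, 86, 76, 66, 56). About 0.14 kg; smooth hard plastic that slides easily (friction about 0.3), so grip it with some 15 N. Origin: centre of its underside. Starts standing on the mat. Absent in some runs (None).
- case5: small-parts case no. 5 by height: upright box, milky plastic with a grey lid, 60 wide (its x) x 36 thick (its y) x 56 mm tall (its z); all cases differ only in height (96, 86, 76, 66, 56). About 0.14 kg; smooth hard plastic that slides easily (friction about 0.3), so grip it with some 15 N. Origin: centre of its underside. Starts standing on the mat. Absent in some runs (None).
- caddy: plywood bench caddy, fixed to the bench, 86 (its x) x 319 (its y) x 95 mm high at the ends. Origin: centre of its underside; floor 6 mm thick. Long bay along its y, 70 mm wide between side walls 8 mm thick whose tops are 28 mm above the bench; fixed end wall at its +y end, the two tool pockets at its -y end, the sliding stop between them.
- end_wall (a point): foot of the end wall: centre of the wall's inner face, on the bay floor (6 mm above the bench). Axes as the caddy: x across the bay, -y into the bay along it. The wall is 8 mm thick, 95 mm high over the bench.
- stop (a joint): sliding end stop in the bay: distance (m) of its face from the end wall; 0 touches the wall, 0.206 fully drawn back. Its foot reaches 45 mm behind the face. Dry friction about 2.5 N; stays where it is left. Starts part way.
- stop_face (a point): foot of the stop's upright face (aluminium plate 66 wide, 6 thick, its top 60 mm above the bay floor), on the bay floor, middle; axes as the caddy (+y towards the end wall).
- stop_post (a point): grip point on the stop's black post, which is 14 mm (caddy x) x 18 mm (caddy y), stands 31 mm behind the face, its top 12 mm above this point (98 mm above the bench). Take it from above across its 14 mm to slide the stop either way.
- pocket_a (a point): floor centre of one of two open tool pockets at the -y end of the caddy, the one at its -x side: 34 x 34 mm inside, rim 95 mm above the bench (floor at 6 mm). Axes as the caddy.
- pocket_b (a point): floor centre of the other tool pocket (at the caddy's +x side); same size.
- block: beech tool block, fixed, 56 (x) x 130 (y) x 72 mm high, with two 15 mm holes 70 mm apart along its y, each holding one of the tools. Origin: centre of its underside.
- driver: hobby screwdriver standing in the block: steel shaft 7 mm thick, 66 mm long, below a round black handle 20 mm in diameter, 85 mm long (total 151 mm). Origin: tip of the shaft; z up towards the handle's end. At the start its handle rests on the block's top. 0.06 kg.
- file: round needle file standing in the block: steel shank 8 mm thick, 66 mm long, below a round wooden handle 20 mm in diameter, 85 mm long (total 151 mm). Origin: tip of the shank; z up. As the screwdriver otherwise.
- cab: model truck cab, printed blue-grey resin, 80 x 110 x 94 mm, loose, to be left alone. Origin: centre of its underside.
- hood: model truck hood with grille and mudguards on a stack of two black tyres, 101 x 122 x 88 mm, loose, to be left alone. Origin: centre of its underside.
- tank: model fuel tank, lying cylinder on two feet, 42 mm thick x 100 mm long, loose, to be left alone. Origin: centre of its underside.
Not all that is in view belongs to the job. Leave any red look-alike of the driver alone.

How it is judged:
At the end, for the whole second after the job is handed in: Cases stand on the bay floor, within 12 mm of its middle line, tilt under 0.1 rad, tallest at the end wall and in order of height; every gap from end wall through the row to the stop under 4 mm. One tool tip-down in each pocket, within 15 mm of its floor, leaning under 0.5 rad. All at rest (x of case1 in the frame of end_wall between -0.012 and 0.012 m and y of case1 in the frame of end_wall between -0.21 and 0 m and z of case1 in the frame of end_wall between -0.006 and 0.006 m and angle between each of case1, case2, case3, case4, case5's own z axis and vertical below 0.1 rad and y of each of case1, case2, case3, case4, case5 in the frame of stop_face above 0.012 m and linear speed of each of case1, case2, case3, case4, case5 below 0.02 m/s and y of case1 in the frame of end_wall above -0.0225 m and x of case2 in the frame of end_wall between -0.012 and 0.012 m and y of case2 in the frame of end_wall between -0.21 and 0 m and z of case2 in the frame of end_wall between -0.006 and 0.006 m and (y of case2 in the frame of end_wall above -0.0225 m or distance between case2 and case1 below 0.041 m) and x of case3 in the frame of end_wall between -0.012 and 0.012 m and y of case3 in the frame of end_wall between -0.21 and 0 m and z of case3 in the frame of end_wall between -0.006 and 0.006 m and (y of case3 in the frame of end_wall above -0.0225 m or distance between case3 and case1 below 0.041 m or distance between case3 and case2 below 0.041 m) and x of case4 in the frame of end_wall between -0.012 and 0.012 m and y of case4 in the frame of end_wall between -0.21 and 0 m and z of case4 in the frame of end_wall between -0.006 and 0.006 m and (y of case4 in the frame of end_wall above -0.0225 m or distance between case4 and case1 below 0.041 m or distance between case4 and case2 below 0.041 m or distance between case4 and case3 below 0.041 m) and x of case5 in the frame of end_wall between -0.012 and 0.012 m and y of case5 in the frame of end_wall between -0.21 and 0 m and z of case5 in the frame of end_wall between -0.006 and 0.006 m and (y of case5 in the frame of end_wall above -0.0225 m or distance between case5 and case1 below 0.041 m or distance between case5 and case2 below 0.041 m or distance between case5 and case3 below 0.041 m or distance between case5 and case4 below 0.041 m) and y of any of case1, case2, case3, case4, case5 in the frame of stop_face below 0.0225 m and (((x of driver in the frame of pocket_a between -0.02 and 0.02 m and y of driver in the frame of pocket_a between -0.02 and 0.02 m and z of driver in the frame of pocket_a below 0.015 m) and (x of file in the frame of pocket_b between -0.02 and 0.02 m and y of file in the frame of pocket_b between -0.02 and 0.02 m and z of file in the frame of pocket_b below 0.015 m)) or ((x of driver in the frame of pocket_b between -0.02 and 0.02 m and y of driver in the frame of pocket_b between -0.02 and 0.02 m and z of driver in the frame of pocket_b below 0.015 m) and (x of file in the frame of pocket_a between -0.02 and 0.02 m and y of file in the frame of pocket_a between -0.02 and 0.02 m and z of file in the frame of pocket_a below 0.015 m))) and angle between each of driver, file's own z axis and vertical below 0.5 rad and linear speed of each of driver, file below 0.03 m/s); the robot touches nothing.
It fails at once if the model truck cab is shoved more than 2 cm (distance of cab from where it was at the start of the episode above 0.02 m).
It fails at once if the model truck hood is shoved more than 2 cm (distance of hood from where it was at the start of the episode above 0.02 m).
It fails at once if the model fuel tank is shoved more than 2 cm (distance of tank from where it was at the start of the episode above 0.02 m).
Of case1, case2, case3, case4, case5 only 3 to 5 are there at a start; the rules pass over those that are not, and their reading is None.
At some moment in a run one of case4, case5 may be knocked a few centimetres aside while the robot is not near it.
It also fails if it takes over 210 s, if anything falls off the work surface, if the arm or the gripper's body presses on something with over 40 N, if the wrist force passes 120 N, or if a joint passes its speed limit or range.

## Working session

There is one attempt and no reset: what is moved stays moved. The work goes in short steps, Python scripts to look and compute and a tool call to move; the robot and the scene stay as the last step left them, time stands still between calls to the robot, and variables do not carry over. Pictures are saved under pics/ and viewed, about 12 in all and at most 16, crops included, and the job is handed in when it is done.

Besides the shell and the picture viewer there is one more tool, called after "Call:" as a command line: name --argument value ..., lists and objects as JSON in quotes. apply_moves: Moves the arm, as the interface text tells. Its arguments: {"type":"object","properties":{"deltas":{"type":"array"},"grip_force":{"type":"number"}},"required":["deltas"]}

```bash
mkdir -p pics; ls
python3 - <<'E'
from plant import robot, viewer, order
import cv2
for n in("scene","top"):
    cv2.imwrite(f"pics/{n}0.png",cv2.resize(viewer.read_camera(n),None,fx=1.42,fy=1.42,interpolation=cv2.INTER_CUBIC))
    print(n,viewer.get_calibration(n))
print(robot.read_state())
E
```

```text
pics
scene {'fx': 518.8477250925133, 'fy': 518.8477250925133, 'cx': 277.2157554252355, 'cy': 212.9320031269895, 'R': array([[-0.62626077,  0.77955908, -0.00922388],
       [ 0.5541735 ,  0.43681265, -0.70858058],
       [-0.54835132, -0.44886785, -0.70556962]]), 't': array([ 0.4259591 , -0.24797409,  1.49476272])}
top {'fx': 463.8630890439748, 'fy': 463.8630890439748, 'cx': 291.4372255696691, 'cy': 215.31617801974548, 'R': array([[-0.02023382, -0.9997472 , -0.00980424],
       [-0.99123804,  0.02133993, -0.1303524 ],
       [ 0.13052867,  0.00708081, -0.99141925]]), 't': array([-0.04408356,  0.61846317,  1.32982028])}
{'t': 0.1, 'q': array([-1.38739650e+00,  1.31090924e-01,  1.48912737e+00, -4.65102343e-06,
        1.52299341e+00, -8.54212056e-02]), 'dq': array([-0.00039179, -0.00253285, -0.00299522, -0.00087694, -0.0006644 ,
       -0.00106201]), 'joint_torque': array([ 1.10181962e-03, -5.61338818e+01, -4.93097198e+01,  7.69816828e-02,
        2.91630684e-02, -8.22966058e-05]), 'tool_pos': array([ 0.15928004, -0.57799252,  0.23651278]), 'orientation': array([-3.11165471e+00, -4.20776472e-01,  1.31759972e-04]), 'force': array([-0.33730981, -0.38033595,  0.20672631]), 'wrist_torque': array([-0.00423816, -0.00523559, -0.03568315]), 'opening': 0.09258666392149283}
```

View pics/scene0.png

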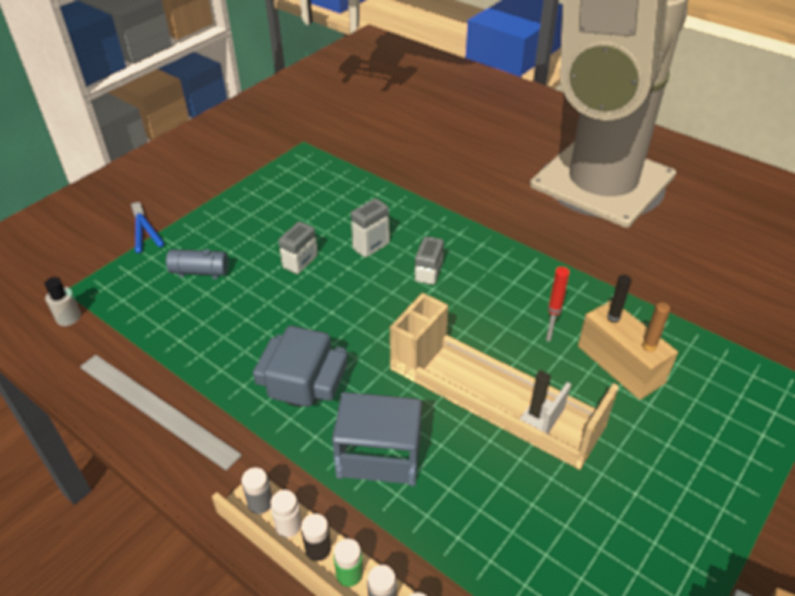

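View pics/top0.png

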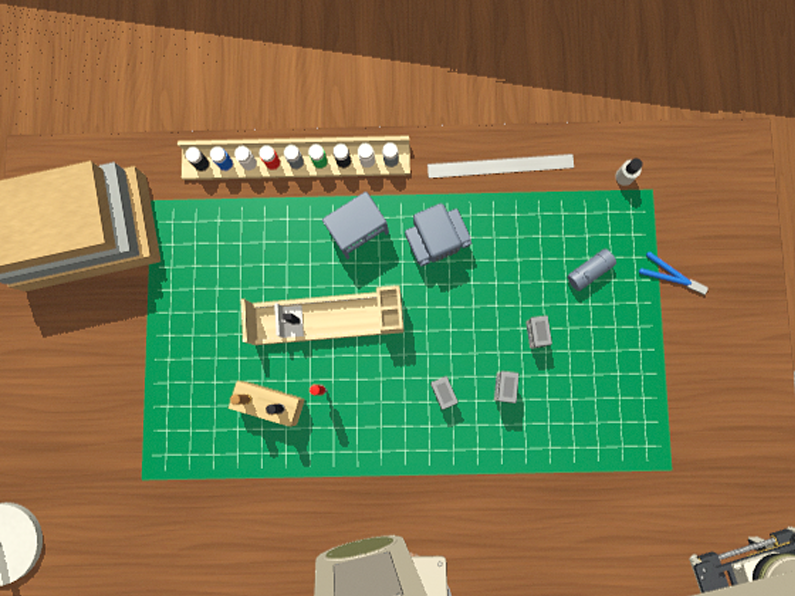

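The top view shows three cases at about (540,332), (507,387) and (444,392). The caddy's end wall is at (247,320), its pockets at (391,308), and the stop post at (291,318). In the block, the black driver handle is at (275,409) and the brown file handle at (240,399). The red look-alike at (317,390) stands free, outside the block, so I leave it alone. Next come the enlarged crops.

```bash
cat > h.py <<'E'
from plant import robot, viewer, order
import cv2, numpy as np
C={n:viewer.get_calibration(n) for n in("scene","top")}
def ray(n,p):
    c=C[n];R=np.array(c["R"]);d=R.T@np.array([(p[0]-c["cx"])/c["fx"],(p[1]-c["cy"])/c["fy"],1]);return -R.T@np.array(c["t"]),d
def plane(n,p,z):
    o,d=ray(n,p);return o+d*(z-o[2])/d[2]
def tri(ps,pt):
    P=[np.array([[C[n]["fx"],0,C[n]["cx"]],[0,C[n]["fy"],C[n]["cy"]],[0,0,1]])@np.c_[C[n]["R"],C[n]["t"]] for n in("scene","top")]
    X=cv2.triangulatePoints(P[0],P[1],np.float64(ps).reshape(2,1),np.float64(pt).reshape(2,1));return X[:3,0]/X[3,0]
def proj(n,X):
    c=C[n];x=np.array(c["R"])@X+c["t"];return np.array([c["fx"]*x[0]/x[2]+c["cx"],c["fy"]*x[1]/x[2]+c["cy"]])
def crop(n,x0,y0,w,h,f,name):
    im=viewer.read_camera(n)[y0:y0+h,x0:x0+w];im=cv2.resize(im,None,fx=f,fy=f,interpolation=cv2.INTER_CUBIC)
    for x in range(0,w,20):
        cv2.line(im,(x*f,0),(x*f,6),(0,0,255),1);cv2.putText(im,str(x+x0),(x*f,16),0,.35,(255,255,255),1)
    for y in range(0,h,20):
        cv2.line(im,(0,y*f),(6,y*f),(0,0,255),1);cv2.putText(im,str(y+y0),(8,y*f+4),0,.35,(255,255,255),1)
    cv2.imwrite(f"pics/{name}.png",im)
E
python3 - <<'E'
from h import *
crop("top",160,190,250,120,3,"topc"); crop("scene",190,135,290,200,2,"scc0")
im=viewer.read_camera("scene")
crop("scene",190,135,125,75,6,"sccases"); crop("scene",265,180,215,155,3,"sccad")
E
```

```text
(no output)
```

View pics/topc.png

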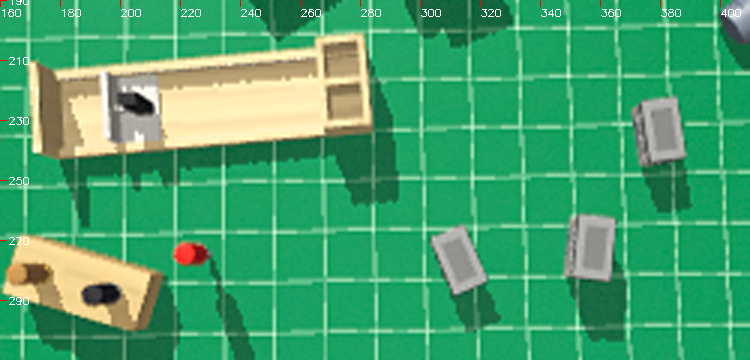

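View pics/sccases.png

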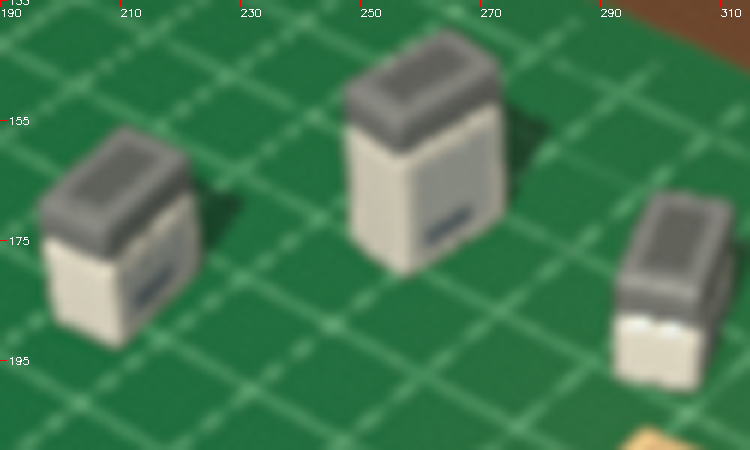

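View pics/sccad.png

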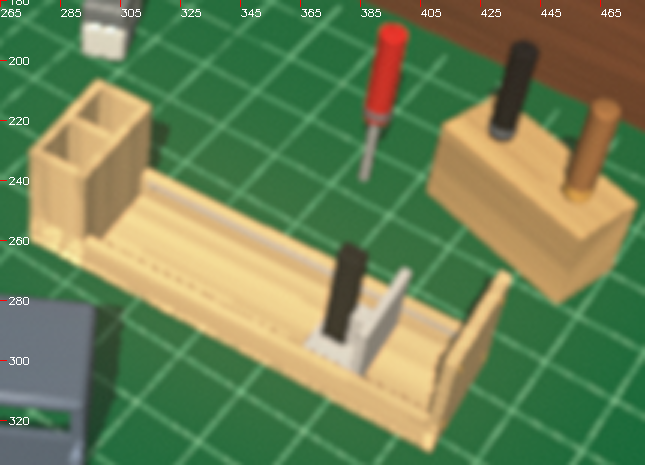

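Run:
```python
from h import *
np.set_printoptions(precision=4,suppress=True)
T=lambda p:(p[0]/3+160,p[1]/3+190); S=lambda p:(p[0]/3+265,p[1]/3+180); K=lambda p:(p[0]/6+190,p[1]/6+135)
print("scene cam",ray("scene",(0,0))[0],"top cam",ray("top",(0,0))[0])
for n,k,t,q in(("A",(115,182),(662,131),[(640,103),(676,97),(685,158),(648,163)]),("B",(422,78),(595,248),[(578,215),(616,217),(611,280),(574,277)]),("C",(678,240),(460,260),[(433,238),(465,228),(487,282),(459,293)])):
    X=tri(K(k),T(t));print(n,X)
    w=np.array([plane("top",T(p),X[2]) for p in q]);m=w.mean(0);r=cv2.minAreaRect(np.float32(w[:,:2]*1000));
    e=(w[3]-w[0]+w[2]-w[1])/2;print("  mean",m,r,"long axis",np.degrees(np.arctan2(e[1],e[0])),np.linalg.norm(e))
print("rim tri")
for s,t in(((85,178),(317,40)),((30,150),(362,35)),((98,80),(372,130)),((152,105),(325,135))):
    print(tri(S(s),T(t)),plane("top",T(t),.095),plane("scene",S(s),.095))
print("handles")
for s,t in(((524,47),(92,294)),((606,107),(16,275)),((392,33),(183,254)),((355,248),(125,98))):
    print(tri(S(s),T(t)),plane("top",T(t),.157)[:2],plane("scene",S(s),.157)[:2])
print("end wall top corners"); 
for s,t in(((503,275),(44,150)),((440,370),(32,62))): print(tri(S(s),T(t)),plane("top",T(t),.095))
print("block top corners",[plane("top",T(p),.072)[:2] for p in((32,235),(162,270),(140,328),(5,290))])
for p in((32,235),(162,270)):pass
print("stop face top z.066",[plane("top",T(p),.066)[:2] for p in((102,70),(110,143))], "scene",[plane("scene",S(p),.066)[:2] for p in((406,270),)])
print("red tip",plane("scene",S((363,180)),0))
```

```text
scene cam [1.2238 0.4472 0.8829] top cam [ 0.4386 -0.0667  1.3986]
A [ 0.5565 -0.3149  0.058 ]
  mean [ 0.5568 -0.3145  0.058 ] ((557.0100708007812, -314.3368225097656), (60.02326583862305, 35.97074508666992), 5.679675102233887) long axis -174.6177068862291 0.058967272818620395
B [ 0.4451 -0.2424  0.079 ]
  mean [ 0.446  -0.2423  0.079 ] ((446.1921081542969, -242.6384735107422), (35.770904541015625, 59.09254837036133), 84.1576919555664) long axis 173.6293189524142 0.05854961896657842
C [ 0.4359 -0.1156  0.051 ]
  mean [ 0.4363 -0.1174  0.051 ] ((436.5806579589844, -116.42536163330078), (58.08718490600586, 32.16399002075195), 20.78493309020996) long axis -157.51615741523764 0.056595507214668335
rim tri
[0.6467 0.0162 0.089 ] [0.6462 0.0153 0.095 ] [0.6508 0.0199 0.095 ]
[ 0.6509 -0.0278  0.0915] [ 0.65   -0.0275  0.095 ] [ 0.6537 -0.0261  0.095 ]
[ 0.5608 -0.036   0.0859] [ 0.5594 -0.0354  0.095 ] [ 0.5689 -0.0312  0.095 ]
[0.5567 0.0092 0.0848] [0.5556 0.0089 0.095 ] [0.5654 0.0146 0.095 ]
handles
[0.4133 0.2139 0.1551] [0.4135 0.2132] [0.4153 0.2148]
[0.4314 0.2819 0.1536] [0.4315 0.2808] [0.435  0.2828]
[0.4474 0.1335 0.147 ] [0.4469 0.1327] [0.4583 0.1373]
[0.594  0.1968 0.0992] [0.5872 0.1849] [0.6403 0.2155]
end wall top corners
[0.5464 0.2781 0.0877] [0.5471 0.2735 0.095 ]
[0.6337 0.2856 0.0861] [0.6309 0.286  0.095 ]
block top corners [array([0.4683, 0.2899]), array([0.4329, 0.1662]), array([0.3792, 0.1869]), array([0.4172, 0.3148])]
stop face top z.066 [array([0.6259, 0.2258]), array([0.5549, 0.2175])] scene [array([0.5626, 0.2228])]
red tip [0.4521 0.1357 0.    ]
```

Run:
```python
from h import *
np.set_printoptions(precision=4,suppress=True)
im=viewer.read_camera("top");hsv=cv2.cvtColor(im,cv2.COLOR_BGR2HSV)
m=cv2.inRange(hsv,(8,30,90),(32,200,255))
up=[];lo=[]
for x in range(182,262,2):
    ys=np.flatnonzero(m[200:250,x])+200
    if len(ys)>5: up.append(plane("top",(x,ys[0]-.5),.028)[:2]); lo.append(plane("top",(x,ys[-1]+.5),0)[:2])
for n,P in(("up",up),("lo",lo)):
    P=np.array(P);k=np.polyfit(P[:,1],P[:,0],1);r=P[:,0]-np.polyval(k,P[:,1]);P=P[abs(r)<.003];k=np.polyfit(P[:,1],P[:,0],1);print(n,len(P),k,"yaw",-np.degrees(np.arctan(k[0])),"x at y=0,.2",np.polyval(k,[0,.2]))
dk=cv2.inRange(hsv,(0,0,0),(180,255,60));dk2=dk[215:235,190:215];ys,xs=np.nonzero(dk2);print("post blob",xs.min()+190,xs.max()+190,ys.min()+215,ys.max()+215)
T=lambda p:((p[0]+.5)/3-.5+160,(p[1]+.5)/3-.5+190)
print("post top",plane("top",T((124,99)),.098))
for n,z,q in(("A",.066,[(640,103),(676,97),(685,158),(648,163)]),("B",.086,[(578,215),(616,217),(611,280),(574,277)]),("C",.056,[(433,238),(465,228),(487,282),(459,293)])):
    print(n,np.mean([plane("top",T(p),z) for p in q],0))
for p in((92,294),(16,275)): print("tool",plane("top",T(p),.157))
```

```text
up 40 [-0.0635  0.6509] yaw 3.63331533849251 x at y=0,.2 [0.6509 0.6382]
lo 40 [-0.0663  0.5658] yaw 3.7922825094559576 x at y=0,.2 [0.5658 0.5525]
post blob 200 210 221 227
post top [0.5944 0.1987 0.098 ]
A [ 0.557  -0.3121  0.066 ]
B [ 0.4469 -0.2405  0.086 ]
C [ 0.4373 -0.1163  0.056 ]
tool [0.4144 0.2141 0.157 ]
tool [0.4324 0.2817 0.157 ]
```

```bash
cat > plan.py <<'E'
import sys; from h import *
from scipy.spatial.transform import Rotation as Ro
def yawof(st=None):
    st=st or robot.read_state();R=Ro.from_rotvec(st["orientation"]).as_matrix();return np.arctan2(R[1,1],R[0,1]),R
def plan(goals,p=None,yaw=None,step=60):
    """goals: (x,y,z,deg of tool y, grip mm); prints rows"""
    st=robot.read_state()
    if p is None: p=np.array(st["tool_pos"])
    if yaw is None: yaw=yawof(st)[0]
    print("from",np.round(p,4),round(np.degrees(yaw),1),"q",np.round(st["q"],2),"open",round(st["opening"],4),"t",round(st["t"],2))
    for g in goals:
        G=np.array(g[:3]);dy=np.radians(g[3])-yaw
        n=max(1,int(np.ceil(np.linalg.norm(G-p)*1000/step)),int(np.ceil(abs(dy)/.185)));rows=[]
        for i in range(n):
            d=(G-p)*1000/(n-i);ty=np.array([np.cos(yaw),np.sin(yaw),0]);tx=np.array([-ty[1],ty[0],0])
            tz=np.array([0,0,-1.]);s=np.round([d@tx,d@ty,d@tz]);a=np.round((np.radians(g[3])-yaw)/(n-i),3)
            rows.append([g[4],[int(v) for v in s],round(float(-a),3)])
            p=p+(s[0]*tx+s[1]*ty+s[2]*tz)/1000;yaw+=a
        print("->",g);[print("  ",rows[i:i+5]) for i in range(0,n,5)]
E
python3 - <<'E'
from plan import *
print(np.round(yawof()[1],3))
plan([(.5957,.195,.236,3.7,40),(.5957,.195,.086,3.7,40)])
E
```

```text
[[ 0.964  0.266 -0.   ]
 [ 0.266 -0.964  0.   ]
 [ 0.    -0.    -1.   ]]
from [ 0.1594 -0.5784  0.2373] -74.6 q [-1.39  0.13  1.49  0.    1.52 -0.09] open 0.0931 t 0.4
-> (0.5957, 0.195, 0.236, 3.7, 40)
   [[40, [42, -42, 0], -0.091], [40, [45, -38, 0], -0.091], [40, [49, -34, 0], -0.091], [40, [51, -29, 0], -0.091], [40, [54, -24, 0], -0.091]]
   [[40, [56, -19, 0], -0.091], [40, [57, -14, 0], -0.091], [40, [59, -9, 0], -0.091], [40, [59, -4, 0], -0.091], [40, [59, 2, 0], -0.091]]
   [[40, [59, 7, 0], -0.091], [40, [58, 12, 0], -0.091], [40, [57, 18, 0], -0.092], [40, [54, 23, 1], -0.091], [40, [53, 28, 0], -0.092]]
-> (0.5957, 0.195, 0.086, 3.7, 40)
   [[40, [0, 0, 50], 0.0], [40, [0, 0, 50], 0.0], [40, [0, 0, 50], 0.0]]
```

Call:
apply_moves --deltas '[[40,[42,-42,0],-0.091],[40,[45,-38,0],-0.091],[40,[49,-34,0],-0.091],[40,[51,-29,0],-0.091],[40,[54,-24,0],-0.091]]' --grip_force 15

```text
t: 1.02
tool_pos: [0.3055, -0.3194, 0.2377]
orientation: [2.936, 1.116, 0.001]
force: [1.5, -0.1, 0.4]
opening: 0.0477
```

Call:
apply_moves --deltas '[[40,[56,-19,0],-0.091],[40,[57,-14,0],-0.091],[40,[59,-9,0],-0.091],[40,[59,-4,0],-0.091],[40,[59,2,0],-0.091]]'

```text
t: 1.65
tool_pos: [0.4511, -0.0617, 0.2379]
orientation: [2.608, 1.75, 0.001]
force: [1.4, -0.7, 1.1]
opening: 0.0399
```

Call:
apply_moves --deltas '[[40,[59,7,0],-0.091],[40,[58,12,0],-0.091],[40,[57,18,0],-0.092],[40,[54,23,1],-0.091],[40,[53,28,0],-0.092]]'

```text
t: 2.28
tool_pos: [0.5968, 0.1971, 0.2364]
orientation: [2.144, 2.296, 0.0]
force: [0.6, -1.0, -0.5]
opening: 0.0403
```

Call:
apply_moves --deltas '[[40,[0,0,0],0],[40,[0,0,0],0]]'

```text
t: 2.52
tool_pos: [0.5958, 0.1951, 0.236]
orientation: [-2.148, -2.292, 0.002]
force: [-0.5, 0.3, -1.0]
opening: 0.04
```

Call:
apply_moves --deltas '[[40,[0,0,50],0],[40,[0,0,50],0],[40,[0,0,50],0],[40,[0,0,0],0],[5,[0,0,0],0]]'

```text
t: 3.15
tool_pos: [0.5973, 0.1946, 0.0892]
orientation: [2.148, 2.29, 0.004]
force: [0.7, -0.4, -0.6]
opening: 0.0341
```

Call:
apply_moves --deltas '[[5,[0,0,0],0],[5,[0,0,0],0],[5,[0,0,0],0],[5,[-20,0,0],0],[5,[-25,0,0],0]]' --grip_force 25

```text
t: 3.78
tool_pos: [0.5985, 0.1517, 0.0889]
orientation: [-2.145, -2.293, -0.002]
force: [-9.2, 3.2, 10.9]
opening: 0.0142
```

Call:
apply_moves --deltas '[[5,[-25,0,0],0],[5,[-25,0,0],0],[5,[-25,0,0],0],[5,[0,0,0],0],[5,[0,0,0],0]]'

```text
t: 4.4
tool_pos: [0.6036, 0.0746, 0.0889]
orientation: [2.149, 2.292, -0.002]
force: [-10.9, -2.1, 13.3]
opening: 0.0138
```

Run:
```python
from plan import *
st=robot.read_state();print(st["force"],st["wrist_torque"],st["tool_pos"],st["opening"])
crop("top",160,190,250,120,3,"topc2")
```

```text
[-10.91138181  -2.07177665  13.26737894] [-0.49778309  1.87069486  0.04844966] [0.60359476 0.07459752 0.08892015] 0.013786721761173312
```

View pics/topc2.png

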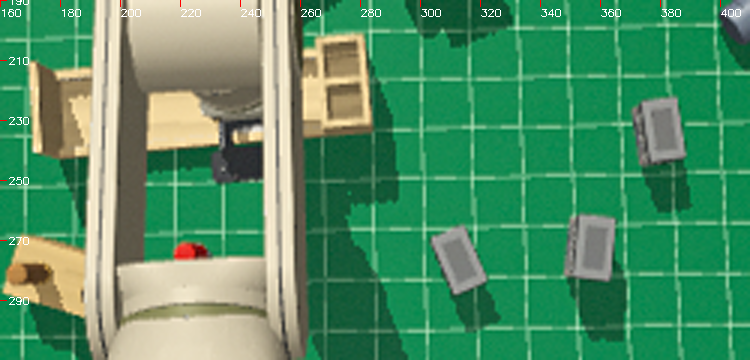

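The bay's centre line agrees with the post. The stop is drawn back and all three cases are still at their original pixels. Next I fetch case B, the tallest (86 mm).

Run:
```python
from plan import *
plan([(.4469,-.2405,.186,-6.4,80),(.4469,-.2405,.058,-6.4,80)],p=np.array([.6035,.0749,.186]),yaw=np.radians(3.7))
X=lambda y:.6083-.0649*y
plan([(X(.251),.251,.17,3.7,50),(X(.251),.251,.068,3.7,50)],p=np.array([.4469,-.2405,.178]),yaw=np.radians(-6.4))
```

```text
from [0.6035 0.0749 0.186 ] 3.7 q [ 0.04  0.27  1.61 -0.    1.26 -0.02] open 0.0135 t 4.45
-> (0.4469, -0.2405, 0.186, -6.4, 80)
   [[80, [-51, -29, 0], 0.029], [80, [-52, -28, 0], 0.029], [80, [-52, -27, 0], 0.03], [80, [-53, -25, 0], 0.029], [80, [-54, -23, 0], 0.03]]
   [[80, [-54, -22, 0], 0.029]]
-> (0.4469, -0.2405, 0.058, -6.4, 80)
   [[80, [0, 0, 43], 0.0], [80, [0, 0, 43], 0.0], [80, [0, 0, 42], 0.0]]
from [ 0.4469 -0.2405  0.178 ] -6.4 q [ 0.04  0.27  1.61 -0.    1.26 -0.02] open 0.0135 t 4.45
-> (0.5920101, 0.251, 0.17, 3.7, 50)
   [[50, [56, 10, 1], -0.02], [50, [56, 11, 1], -0.02], [50, [56, 12, 1], -0.019], [50, [55, 13, 1], -0.02], [50, [55, 14, 1], -0.019]]
   [[50, [55, 16, 1], -0.02], [50, [54, 16, 1], -0.019], [50, [54, 18, 0], -0.02], [50, [54, 19, 1], -0.019]]
-> (0.5920101, 0.251, 0.068, 3.7, 50)
   [[50, [0, 0, 51], -0.0], [50, [0, 0, 51], -0.0]]
```

Call:
apply_moves --deltas '[[30,[0,0,0],0],[30,[0,0,0],0],[30,[0,0,-40],0],[30,[0,0,-60],0],[30,[0,0,0],0]]'

```text
t: 5.08
tool_pos: [0.6078, 0.0758, 0.1936]
orientation: [2.142, 2.287, 0.013]
force: [0.1, 0.2, -0.5]
opening: 0.0299
```

Call:
apply_moves --deltas '[[80,[-51,-29,0],0.029],[80,[-52,-28,0],0.029],[80,[-52,-27,0],0.03],[80,[-53,-25,0],0.029],[80,[-54,-23,0],0.03]]'

```text
t: 5.7
tool_pos: [0.4725, -0.1889, 0.1861]
orientation: [2.311, 2.128, 0.0]
force: [0.6, 0.3, -0.4]
opening: 0.0756
```

Call:
apply_moves --deltas '[[80,[-54,-22,0],0.029],[80,[0,0,0],0],[80,[0,0,0],0]]'

```text
t: 6.08
tool_pos: [0.4472, -0.2393, 0.1861]
orientation: [-2.342, -2.094, -0.001]
force: [0.4, -0.2, -0.2]
opening: 0.0798
```

Run:
```python
from plan import *
plan([(.4469,-.2405,.058,-6.4,80)])
crop("scene",190,135,250,200,3,"s3")
```

```text
from [ 0.4472 -0.2393  0.1861] -6.4 q [-0.59 -0.09  1.81  0.    1.43 -0.48] open 0.0798 t 6.08
-> (0.4469, -0.2405, 0.058, -6.4, 80)
   [[80, [0, 0, 43], -0.0], [80, [-1, 0, 43], -0.0], [80, [0, 0, 42], -0.0]]
```

View pics/s3.png

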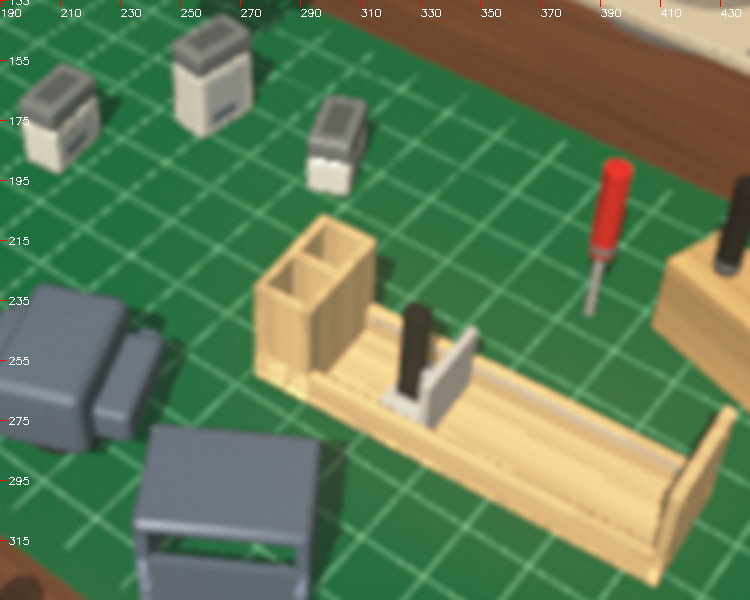

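The stop is drawn back cleanly, with its post at (330,240). I descend on case B.

Call:
apply_moves --deltas '[[80,[0,0,43],0],[80,[-1,0,43],0],[80,[0,0,42],0],[80,[0,0,0],0],[40,[0,0,0],0]]'

```text
t: 6.75
tool_pos: [0.4483, -0.2402, 0.0599]
orientation: [2.339, 2.096, 0.001]
force: [0.8, 0.1, 0.9]
opening: 0.0738
```

Call:
apply_moves --deltas '[[40,[0,0,0],0],[40,[0,0,0],0],[40,[0,0,0],0],[40,[0,0,0],0],[40,[0,0,0],0]]' --grip_force 18

```text
t: 7.38
tool_pos: [0.4485, -0.2414, 0.0607]
orientation: [2.339, 2.092, 0.002]
force: [-0.1, 0.9, 7.6]
opening: 0.0599
```

Call:
apply_moves --deltas '[[40,[0,0,-30],0],[40,[0,0,-45],0],[40,[0,0,-45],0],[40,[0,0,0],0],[40,[0,0,0],0]]'

```text
t: 8.0
tool_pos: [0.4468, -0.2405, 0.1781]
orientation: [2.341, 2.095, 0.0]
force: [-0.3, -0.6, -2.2]
opening: 0.0599
```

Run:
```python
from plan import *
X=lambda y:.6083-.0649*y
plan([(X(.251),.251,.18,3.7,40),(X(.251),.251,.069,3.7,40)])
```

```text
from [ 0.4468 -0.2405  0.1781] -6.4 q [-0.59 -0.09  1.82  0.    1.41 -0.48] open 0.0599 t 8.0
-> (0.5920101, 0.251, 0.18, 3.7, 40)
   [[40, [56, 10, 0], -0.02], [40, [56, 11, 0], -0.019], [40, [56, 12, 0], -0.02], [40, [55, 13, 0], -0.019], [40, [55, 14, 0], -0.02]]
   [[40, [55, 16, 0], -0.019], [40, [54, 17, -1], -0.02], [40, [54, 17, 0], -0.019], [40, [54, 19, -1], -0.02]]
-> (0.5920101, 0.251, 0.069, 3.7, 40)
   [[40, [0, 0, 56], 0.0], [40, [0, 0, 55], 0.0]]
```

Call:
apply_moves --deltas '[[40,[56,10,0],-0.02],[40,[56,11,0],-0.019],[40,[56,12,0],-0.02],[40,[55,13,0],-0.019],[40,[55,14,0],-0.02]]'

```text
t: 8.62
tool_pos: [0.5258, 0.0343, 0.1762]
orientation: [-2.234, -2.206, 0.004]
force: [0.8, -1.2, -1.1]
opening: 0.0597
```

Call:
apply_moves --deltas '[[40,[55,16,0],-0.019],[40,[54,17,-1],-0.02],[40,[54,17,0],-0.019],[40,[54,19,-1],-0.02],[40,[0,0,0],0]]'

```text
t: 9.25
tool_pos: [0.591, 0.254, 0.1769]
orientation: [-2.141, -2.295, 0.005]
force: [-0.7, -0.3, -1.8]
opening: 0.06
```

Call:
apply_moves --deltas '[[40,[0,0,35],0],[40,[0,0,30],0],[40,[0,0,0],0],[40,[0,0,0],0]]'

```text
t: 9.75
tool_pos: [0.5924, 0.25, 0.1158]
orientation: [-2.149, -2.292, 0.001]
force: [-0.6, -0.0, -1.2]
opening: 0.0598
```

Run:
```python
from plan import *
st=robot.read_state();print(st["force"])
X=lambda y:.6083-.0649*y
plan([(X(.251),.251,.067,3.7,40)])
crop("scene",280,180,180,160,4,"s4")
```

```text
[-0.63161827 -0.01790436 -1.22876204]
from [0.5924 0.25   0.1158] 3.7 q [ 0.32  0.33  1.49 -0.    1.33  0.26] open 0.0598 t 9.75
-> (0.5920101, 0.251, 0.067, 3.7, 40)
   [[40, [1, 0, 49], -0.0]]
```

View pics/s4.png

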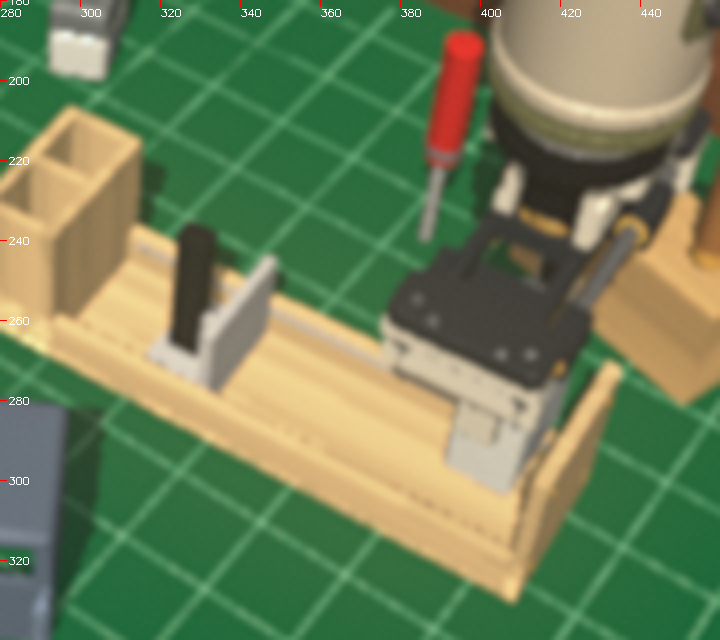

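The case hangs over the bay, clear of the end wall, with its lower corner at (407,302). I lower it.

Call:
apply_moves --deltas '[[40,[0,0,25],0],[40,[0,0,14],0],[40,[0,0,6],0],[40,[0,0,3],0],[40,[0,0,0],0]]'

```text
t: 10.42
tool_pos: [0.5927, 0.2507, 0.0679]
orientation: [2.148, 2.292, 0.001]
force: [-0.1, -0.6, -1.5]
opening: 0.0597
```

Run:
```python
from plan import *
st=robot.read_state();print(st["force"])
plan([(.557,-.3121,.2,5.4,80),(.557,-.3121,.054,5.4,80)],p=np.array([.592,.251,.187]),yaw=np.radians(3.7))
```

```text
[-0.1395527  -0.5501043  -1.54428528]
from [0.592 0.251 0.187] 3.7 q [0.32 0.38 1.52 0.   1.25 0.26] open 0.0597 t 10.43
-> (0.557, -0.3121, 0.2, 5.4, 80)
   [[80, [-56, -7, -1], -0.003], [80, [-56, -7, -1], -0.003], [80, [-56, -8, -1], -0.003], [80, [-56, -8, -1], -0.003], [80, [-56, -8, -2], -0.003]]
   [[80, [-56, -8, -1], -0.003], [80, [-56, -8, -2], -0.003], [80, [-56, -8, -1], -0.003], [80, [-55, -8, -2], -0.003], [80, [-56, -9, -1], -0.003]]
-> (0.557, -0.3121, 0.054, 5.4, 80)
   [[80, [0, 0, 49], 0.0], [80, [0, 0, 49], 0.0], [80, [0, 0, 48], 0.0]]
```

Call:
apply_moves --deltas '[[40,[0,0,2],0],[66,[0,0,0],0],[74,[0,0,0],0],[74,[0,0,0],0],[74,[0,0,-30],0]]'

```text
t: 11.05
tool_pos: [0.5901, 0.2498, 0.0925]
orientation: [-2.146, -2.29, 0.008]
force: [0.2, 0.1, -0.7]
opening: 0.074
```

Call:
apply_moves --deltas '[[74,[0,0,-45],0],[74,[0,0,-45],0],[74,[0,0,0],0]]'

```text
t: 11.42
tool_pos: [0.5952, 0.2515, 0.1913]
orientation: [2.145, 2.289, 0.013]
force: [0.0, -0.9, 0.6]
opening: 0.0741
```

Call:
apply_moves --deltas '[[80,[-56,-7,-1],-0.003],[80,[-56,-7,-1],-0.003],[80,[-56,-8,-1],-0.003],[80,[-56,-8,-1],-0.003],[80,[-56,-8,-2],-0.003]]'

```text
t: 12.05
tool_pos: [0.5734, -0.0331, 0.1903]
orientation: [-2.13, -2.308, 0.001]
force: [0.2, -0.3, 0.4]
opening: 0.0801
```

Call:
apply_moves --deltas '[[80,[-56,-8,-1],-0.003],[80,[-56,-8,-2],-0.003],[80,[-56,-8,-1],-0.003],[80,[-55,-8,-2],-0.003],[80,[-56,-9,-1],-0.003]]'

```text
t: 12.68
tool_pos: [0.5568, -0.3145, 0.1973]
orientation: [-2.113, -2.324, 0.0]
force: [0.8, 0.6, -0.0]
opening: 0.08
```

Call:
apply_moves --deltas '[[80,[0,0,0],0],[80,[0,0,0],0]]'

```text
t: 12.92
tool_pos: [0.557, -0.3125, 0.1972]
orientation: [-2.113, -2.322, -0.0]
force: [-0.7, 0.5, 0.8]
opening: 0.0799
```

Run:
```python
from plan import *
plan([(.557,-.3121,.054,5.4,80)])
crop("scene",180,130,260,200,3,"s5")
```

```text
from [ 0.557  -0.3125  0.1972] 5.4 q [-0.59  0.26  1.42  0.    1.47 -0.69] open 0.0799 t 12.93
-> (0.557, -0.3121, 0.054, 5.4, 80)
   [[80, [0, 0, 48], 0.0], [80, [0, 0, 48], 0.0], [80, [0, 0, 47], 0.0]]
```

View pics/s5.png

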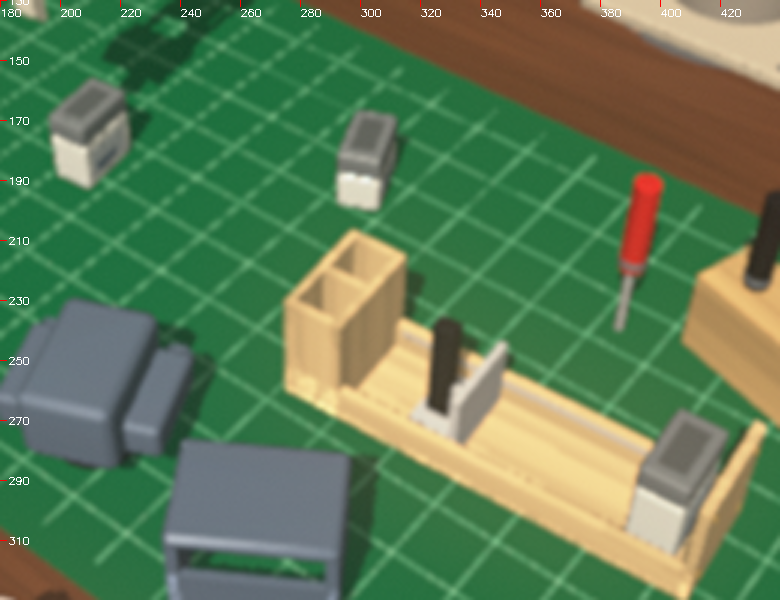

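Case B stands upright near the end wall. Cases A and C have not moved. I grip A (66 mm).

Call:
apply_moves --deltas '[[80,[0,0,48],0],[80,[0,0,48],0],[80,[0,0,47],0],[80,[0,0,0],0],[40,[0,0,0],0]]'

```text
t: 13.6
tool_pos: [0.5587, -0.3125, 0.0574]
orientation: [2.111, 2.324, 0.001]
force: [0.5, 0.0, 0.5]
opening: 0.0737
```

Call:
apply_moves --deltas '[[40,[0,0,0],0],[40,[0,0,0],0],[40,[0,0,0],0],[40,[0,0,0],0],[40,[0,0,0],0]]'

```text
t: 14.22
tool_pos: [0.5592, -0.3138, 0.0585]
orientation: [2.11, 2.321, 0.002]
force: [-0.3, 1.4, 7.5]
opening: 0.0602
```

Call:
apply_moves --deltas '[[40,[0,0,-30],0],[40,[0,0,-45],0],[40,[0,0,-45],0],[40,[0,0,0],0],[40,[0,0,0],0]]'

```text
t: 14.85
tool_pos: [0.5574, -0.3129, 0.1755]
orientation: [2.113, 2.324, 0.0]
force: [-0.1, -0.7, -1.2]
opening: 0.0599
```

Run:
```python
from plan import *
X=lambda y:.6083-.0649*y
plan([(X(.210),.210,.18,3.7,40),(X(.210),.210,.085,3.7,40)])
```

```text
from [ 0.5574 -0.3129  0.1755] 5.4 q [-0.59  0.27  1.44  0.    1.43 -0.69] open 0.0599 t 14.85
-> (0.594671, 0.21, 0.18, 3.7, 40)
   [[40, [57, 10, -1], 0.003], [40, [58, 9, 0], 0.003], [40, [57, 9, -1], 0.003], [40, [58, 9, 0], 0.004], [40, [58, 9, -1], 0.003]]
   [[40, [57, 9, 0], 0.004], [40, [58, 8, -1], 0.003], [40, [58, 9, 0], 0.004], [40, [57, 8, -1], 0.003]]
-> (0.594671, 0.21, 0.085, 3.7, 40)
   [[40, [0, 0, 48], 0.0], [40, [0, 0, 47], 0.0]]
```

Call:
apply_moves --deltas '[[40,[57,10,-1],0.003],[40,[58,9,0],0.003],[40,[57,9,-1],0.003],[40,[58,9,0],0.004],[40,[58,9,-1],0.003]]'

```text
t: 15.48
tool_pos: [0.5763, -0.02, 0.1762]
orientation: [-2.13, -2.305, 0.003]
force: [0.5, -0.0, -1.4]
opening: 0.0601
```

Call:
apply_moves --deltas '[[40,[57,9,0],0.004],[40,[58,8,-1],0.003],[40,[58,9,0],0.004],[40,[57,8,-1],0.003],[40,[0,0,0],0]]'

```text
t: 16.1
tool_pos: [0.593, 0.2139, 0.178]
orientation: [-2.141, -2.296, 0.004]
force: [-0.8, -1.6, -0.5]
opening: 0.0603
```

Call:
apply_moves --deltas '[[40,[0,0,0],0],[40,[0,0,35],0],[40,[0,0,35],0],[40,[0,0,0],0],[40,[0,0,0],0]]'

```text
t: 16.73
tool_pos: [0.5953, 0.209, 0.1114]
orientation: [2.149, 2.291, 0.001]
force: [0.4, -0.3, -0.4]
opening: 0.0598
```

Run:
```python
from plan import *
X=lambda y:.6083-.0649*y
plan([(X(.210),.210,.0645,3.7,40)])
plan([(.4373,-.1163,.187,21.5,80),(.4373,-.1163,.048,21.5,80)],p=np.array([X(.21),.210,.184]),yaw=np.radians(3.7))
```

```text
from [0.5953 0.209  0.1114] 3.7 q [ 0.26  0.3   1.53 -0.    1.31  0.19] open 0.0598 t 16.73
-> (0.594671, 0.21, 0.0645, 3.7, 40)
   [[40, [1, -1, 47], -0.001]]
from [0.5947 0.21   0.184 ] 3.7 q [ 0.26  0.3   1.53 -0.    1.31  0.19] open 0.0598 t 16.73
-> (0.4373, -0.1163, 0.187, 21.5, 80)
   [[80, [-45, -25, 0], -0.044], [80, [-44, -27, -1], -0.044], [80, [-43, -29, 0], -0.045], [80, [-41, -31, -1], -0.044], [80, [-40, -33, 0], -0.045]]
   [[80, [-38, -35, -1], -0.044], [80, [-37, -37, 0], -0.045]]
-> (0.4373, -0.1163, 0.048, 21.5, 80)
   [[80, [0, 0, 46], 0.0], [80, [0, 0, 47], 0.0], [80, [0, 0, 46], 0.0]]
```

Call:
apply_moves --deltas '[[40,[0,0,24],0],[40,[0,0,14],0],[40,[0,0,6],0],[40,[0,0,3],0],[40,[0,0,0],0]]'

```text
t: 17.35
tool_pos: [0.5954, 0.2101, 0.0645]
orientation: [2.147, 2.292, 0.002]
force: [-0.8, 0.4, -1.4]
opening: 0.0596
```

Call:
apply_moves --deltas '[[66,[0,0,1],0],[74,[0,0,0],0],[74,[0,0,0],0],[74,[0,0,-30],0],[74,[0,0,-45],0]]'

```text
t: 17.98
tool_pos: [0.5933, 0.2095, 0.1362]
orientation: [-2.147, -2.291, 0.006]
force: [0.8, -0.2, 0.2]
opening: 0.0738
```

Call:
apply_moves --deltas '[[74,[0,0,-46],0],[74,[0,0,0],0]]'

```text
t: 18.23
tool_pos: [0.5977, 0.2107, 0.1893]
orientation: [2.145, 2.289, 0.012]
force: [0.4, -0.1, 0.3]
opening: 0.0742
```

Call:
apply_moves --deltas '[[80,[-45,-25,0],-0.044],[80,[-44,-27,-1],-0.044],[80,[-43,-29,0],-0.045],[80,[-41,-31,-1],-0.044],[80,[-40,-33,0],-0.045]]'

```text
t: 18.85
tool_pos: [0.4825, -0.0245, 0.1845]
orientation: [-1.878, -2.517, 0.001]
force: [0.5, -0.8, -0.2]
opening: 0.0798
```

Call:
apply_moves --deltas '[[80,[-38,-35,-1],-0.044],[80,[-37,-37,0],-0.045],[80,[0,0,0],0],[80,[0,0,0],0]]'

```text
t: 19.35
tool_pos: [0.438, -0.1163, 0.1859]
orientation: [-1.769, -2.596, -0.001]
force: [0.0, 0.0, -0.1]
opening: 0.0802
```

Run:
```python
from plan import *
plan([(.4373,-.1163,.048,21.5,80)])
crop("scene",180,130,260,200,3,"s6")
```

```text
from [ 0.438  -0.1163  0.1859] 21.5 q [-0.37 -0.25  1.95  0.    1.44 -0.75] open 0.0802 t 19.35
-> (0.4373, -0.1163, 0.048, 21.5, 80)
   [[80, [0, 0, 46], -0.0], [80, [0, 0, 46], -0.0], [80, [0, -1, 46], -0.001]]
```

View pics/s6.png

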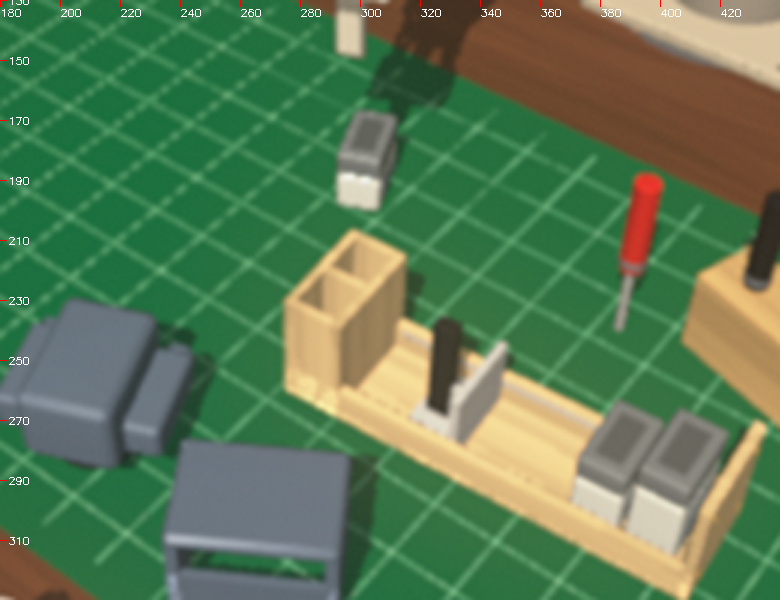

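Two cases are in place and C is unmoved. I take C (56 mm).

Call:
apply_moves --deltas '[[80,[0,0,46],0],[80,[0,0,46],0],[80,[0,-1,46],0],[80,[0,0,0],0],[40,[0,0,0],0]]'

```text
t: 20.02
tool_pos: [0.4383, -0.1165, 0.0499]
orientation: [1.765, 2.598, 0.001]
force: [0.6, 0.9, -0.1]
opening: 0.074
```

Call:
apply_moves --deltas '[[40,[0,0,0],0],[40,[0,0,0],0],[40,[0,0,0],0],[40,[0,0,0],0],[40,[0,0,0],0]]'

```text
t: 20.65
tool_pos: [0.439, -0.1175, 0.0507]
orientation: [1.765, 2.594, 0.002]
force: [-0.2, 1.7, 7.0]
opening: 0.0596
```

Call:
apply_moves --deltas '[[40,[0,0,-30],0],[40,[0,0,-45],0],[40,[0,0,-45],0],[40,[0,0,0],0],[40,[0,0,0],0]]'

```text
t: 21.28
tool_pos: [0.437, -0.117, 0.1682]
orientation: [1.767, 2.597, 0.0]
force: [-0.2, 0.2, -2.5]
opening: 0.0599
```

Run:
```python
from plan import *
X=lambda y:.6083-.0649*y
plan([(X(.169),.169,.18,3.7,40),(X(.169),.169,.11,3.7,40)])
```

```text
from [ 0.437  -0.117   0.1682] 21.5 q [-0.38 -0.24  1.97  0.    1.41 -0.75] open 0.0599 t 21.27
-> (0.5973318999999999, 0.169, 0.18, 3.7, 40)
   [[40, [35, 42, -2], 0.052], [40, [37, 41, -2], 0.052], [40, [39, 39, -2], 0.052], [40, [40, 36, -2], 0.052], [40, [42, 34, -2], 0.052]]
   [[40, [44, 32, -2], 0.051]]
-> (0.5973318999999999, 0.169, 0.11, 3.7, 40)
   [[40, [0, 0, 35], 0.0], [40, [0, 0, 35], 0.0]]
```

Call:
apply_moves --deltas '[[40,[35,42,-2],0.052],[40,[37,41,-2],0.052],[40,[39,39,-2],0.052],[40,[40,36,-2],0.052],[40,[42,34,-2],0.052]]'

```text
t: 21.9
tool_pos: [0.5698, 0.1226, 0.176]
orientation: [-2.089, -2.343, 0.004]
force: [0.6, -0.7, -1.2]
opening: 0.0597
```

Call:
apply_moves --deltas '[[40,[44,32,-2],0.051],[40,[0,0,0],0],[40,[0,0,35],0],[40,[0,0,35],0],[40,[0,0,0],0]]'

```text
t: 22.52
tool_pos: [0.593, 0.167, 0.1051]
orientation: [-2.145, -2.288, 0.013]
force: [-0.8, -0.1, -1.1]
opening: 0.0598
```

Call:
apply_moves --deltas '[[40,[0,0,0],0]]'

```text
t: 22.65
tool_pos: [0.597, 0.168, 0.1109]
orientation: [-2.149, -2.292, 0.0]
force: [1.0, -0.0, -0.5]
opening: 0.0601
```

Run:
```python
from plan import *
X=lambda y:.6083-.0649*y
plan([(X(.169),.169,.0567,3.7,40)])
plan([(X(.075),.075,.1665,3.7,30)],p=np.array([X(.169),.169,.1765]),yaw=np.radians(3.7))
```

```text
from [0.597  0.168  0.1109] 3.7 q [ 0.19  0.27  1.56 -0.    1.31  0.13] open 0.0601 t 22.65
-> (0.5973318999999999, 0.169, 0.0567, 3.7, 40)
   [[40, [1, 0, 54], -0.0]]
from [0.5973 0.169  0.1765] 3.7 q [ 0.19  0.27  1.56 -0.    1.31  0.13] open 0.0601 t 22.65
-> (0.6034324999999999, 0.075, 0.1665, 3.7, 30)
   [[30, [-47, 0, 5], -0.0], [30, [-47, 0, 5], -0.0]]
```

Call:
apply_moves --deltas '[[40,[0,0,28],0],[40,[0,0,14],0],[40,[0,0,7],0],[40,[0,0,4],0],[40,[0,0,0],0]]'

```text
t: 23.28
tool_pos: [0.5973, 0.1686, 0.0578]
orientation: [2.148, 2.292, 0.001]
force: [0.1, 0.3, -1.3]
opening: 0.0599
```

Call:
apply_moves --deltas '[[66,[0,0,1],0],[74,[0,0,0],0],[74,[0,0,0],0],[74,[0,0,-30],0],[74,[0,0,-45],0]]'

```text
t: 23.9
tool_pos: [0.5956, 0.1683, 0.1304]
orientation: [-2.146, -2.291, 0.005]
force: [1.1, -0.3, 0.6]
opening: 0.0739
```

Call:
apply_moves --deltas '[[60,[0,0,-45],0],[40,[-47,0,5],0],[40,[-47,0,5],0],[40,[0,0,0],0],[40,[0,0,0],0]]'

```text
t: 24.52
tool_pos: [0.6032, 0.0749, 0.1665]
orientation: [-2.149, -2.291, -0.001]
force: [-0.1, -0.1, -0.1]
opening: 0.0398
```

Run:
```python
from plan import *
X=lambda y:.6083-.0649*y
plan([(X(.075),.075,.088,3.7,40)])
crop("scene",280,170,180,160,4,"s7")
```

```text
from [0.6032 0.0749 0.1665] 3.7 q [ 0.04  0.19  1.55  0.    1.4  -0.03] open 0.0398 t 24.52
-> (0.6034324999999999, 0.075, 0.088, 3.7, 40)
   [[40, [0, 0, 39], -0.0], [40, [0, 0, 40], -0.0]]
```

View pics/s7.png

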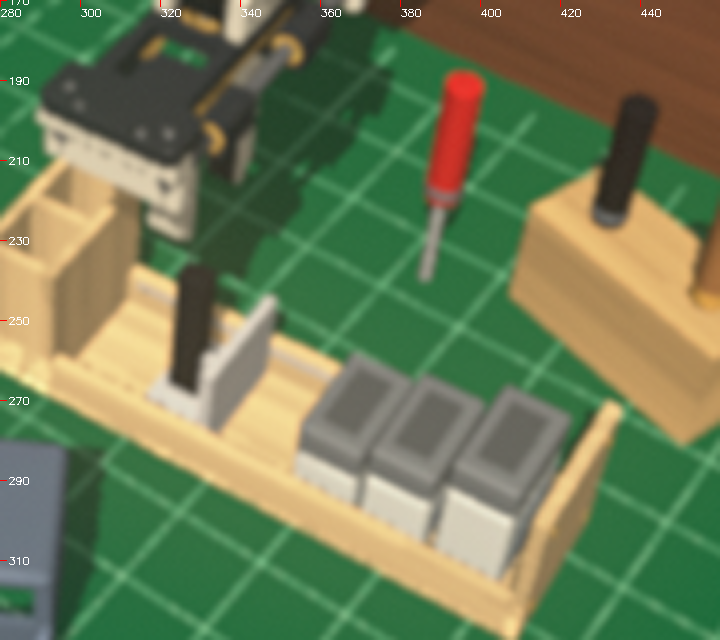

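All three cases stand in order. I grip the post and push the stop up, slowing down near contact.

Call:
apply_moves --deltas '[[40,[0,0,39],0],[40,[0,0,40],0],[40,[0,0,0],0],[40,[0,0,0],0],[5,[0,0,0],0]]'

```text
t: 25.2
tool_pos: [0.6048, 0.0752, 0.09]
orientation: [2.146, 2.291, 0.004]
force: [0.4, 0.1, -0.4]
opening: 0.0338
```

Call:
apply_moves --deltas '[[5,[0,0,0],0],[5,[0,0,0],0],[5,[0,0,0],0],[5,[10,0,0],0],[5,[10,0,0],0]]' --grip_force 25

```text
t: 25.82
tool_pos: [0.6021, 0.0941, 0.0883]
orientation: [2.148, 2.291, -0.001]
force: [-2.0, -3.2, 6.6]
opening: 0.0137
```

Call:
apply_moves --deltas '[[5,[8,0,0],0],[5,[6,0,0],0],[5,[5,0,0],0],[5,[4,0,0],0],[5,[3,0,0],0]]'

```text
t: 26.45
tool_pos: [0.6005, 0.1203, 0.0883]
orientation: [2.148, 2.292, -0.0]
force: [-2.7, -2.6, 6.9]
opening: 0.0137
```

Call:
apply_moves --deltas '[[5,[2,0,0],0],[5,[2,0,0],0],[5,[2,0,0],0],[5,[2,0,0],0],[5,[0,0,0],0]]'

```text
t: 27.08
tool_pos: [0.5999, 0.1281, 0.0883]
orientation: [2.148, 2.292, -0.0]
force: [-3.9, -3.1, 6.7]
opening: 0.0137
```

Call:
apply_moves --deltas '[[5,[2,0,0],0],[5,[2,0,0],0],[5,[2,0,0],0],[5,[2,0,0],0],[5,[0,0,0],0]]'

```text
t: 27.7
tool_pos: [0.5995, 0.136, 0.0883]
orientation: [2.148, 2.291, -0.001]
force: [-2.5, -3.4, 6.5]
opening: 0.0139
```

Call:
apply_moves --deltas '[[5,[1,0,0],0],[5,[1,0,0],0],[5,[1,0,0],0],[5,[1,0,0],0],[5,[0,0,0],0]]'

```text
t: 28.32
tool_pos: [0.5992, 0.1398, 0.0883]
orientation: [2.148, 2.291, -0.001]
force: [-2.2, -4.5, 6.4]
opening: 0.0136
```

Call:
apply_moves --deltas '[[5,[1,0,0],0],[5,[1,0,0],0],[5,[1,0,0],0],[5,[1,0,0],0],[5,[0,0,0],0]]'

```text
t: 28.95
tool_pos: [0.5991, 0.1409, 0.0883]
orientation: [2.147, 2.288, -0.006]
force: [-4.0, -17.0, 8.2]
opening: 0.0139
```

Run:
```python
from plan import *
print(robot.read_state()["force"],robot.read_state()["tool_pos"])
crop("scene",310,195,150,120,5,"s8")
```

```text
[ -3.96507529 -16.96618486   8.24629059] [0.59912402 0.14086072 0.08832502]
```

View pics/s8.png

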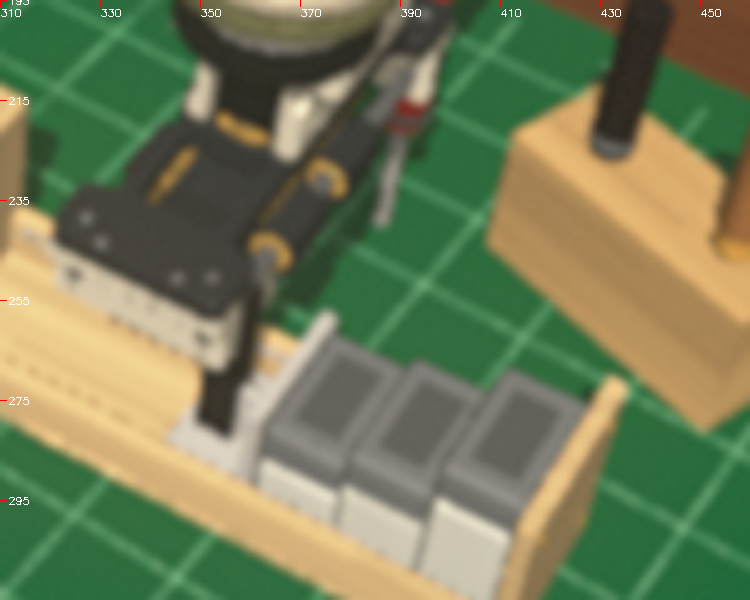

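The row is snug: reaction about 17 N, no visible gaps. I ease off, release and go for the driver, the black handle in the block at (430,215). The red one stands outside the block and is not it.

Call:
apply_moves --deltas '[[5,[-2,0,0],0],[5,[0,0,0],0],[30,[0,0,0],0],[40,[0,0,0],0],[40,[0,0,-40],0]]'

```text
t: 29.62
tool_pos: [0.5956, 0.1424, 0.1234]
orientation: [-2.144, -2.289, 0.01]
force: [-0.6, 0.7, 1.2]
opening: 0.0379
```

Call:
apply_moves --deltas '[[40,[0,0,-60],0],[40,[0,0,-60],0],[40,[0,0,0],0],[40,[0,0,0],0]]'

```text
t: 30.12
tool_pos: [0.5987, 0.1428, 0.2472]
orientation: [-2.148, -2.293, -0.0]
force: [-0.7, 0.7, -1.2]
opening: 0.0399
```

Run:
```python
from plan import *
plan([(.4147,.2141,.248,93.7,40),(.4147,.2141,.132,93.7,40)])
```

```text
from [0.5987 0.1428 0.2472] 3.7 q [0.15 0.17 1.43 0.   1.54 0.09] open 0.0399 t 30.12
-> (0.4147, 0.2141, 0.248, 93.7, 40)
   [[40, [9, -20, 0], -0.174], [40, [13, -18, 0], -0.175], [40, [15, -16, 0], -0.174], [40, [18, -13, 0], -0.175], [40, [20, -9, 0], -0.174]]
   [[40, [21, -6, 0], -0.175], [40, [22, -2, 0], -0.174], [40, [22, 2, 0], -0.175], [40, [20, 6, -1], -0.174]]
-> (0.4147, 0.2141, 0.132, 93.7, 40)
   [[40, [0, 0, 58], -0.0], [40, [0, 0, 58], -0.0]]
```

Call:
apply_moves --deltas '[[40,[9,-20,0],-0.174],[40,[13,-18,0],-0.175],[40,[15,-16,0],-0.174],[40,[18,-13,0],-0.175],[40,[20,-9,0],-0.174]]'

```text
t: 30.75
tool_pos: [0.4939, 0.182, 0.2447]
orientation: [-0.969, -2.984, 0.004]
force: [-0.4, -0.2, 0.5]
opening: 0.0397
```

Call:
apply_moves --deltas '[[40,[21,-6,0],-0.175],[40,[22,-2,0],-0.174],[40,[22,2,0],-0.175],[40,[20,6,-1],-0.174],[40,[0,0,0],0]]'

```text
t: 31.38
tool_pos: [0.4134, 0.2139, 0.2465]
orientation: [0.102, -3.137, 0.001]
force: [0.6, 0.2, -0.6]
opening: 0.0398
```

Call:
apply_moves --deltas '[[40,[0,0,0],0]]'

```text
t: 31.5
tool_pos: [0.4149, 0.2134, 0.2472]
orientation: [0.096, -3.139, 0.001]
force: [0.3, 0.5, 0.3]
opening: 0.04
```

Run:
```python
from plan import *
plan([(.4147,.2141,.132,93.7,40)])
crop("scene",390,150,150,120,5,"s9")
```

```text
from [0.4149 0.2134 0.2472] 93.5 q [ 0.37 -0.24  1.83 -0.    1.56 -1.27] open 0.04 t 31.5
-> (0.4147, 0.2141, 0.132, 93.7, 40)
   [[40, [0, 0, 58], -0.002], [40, [0, 1, 57], -0.002]]
```

View pics/s9.png

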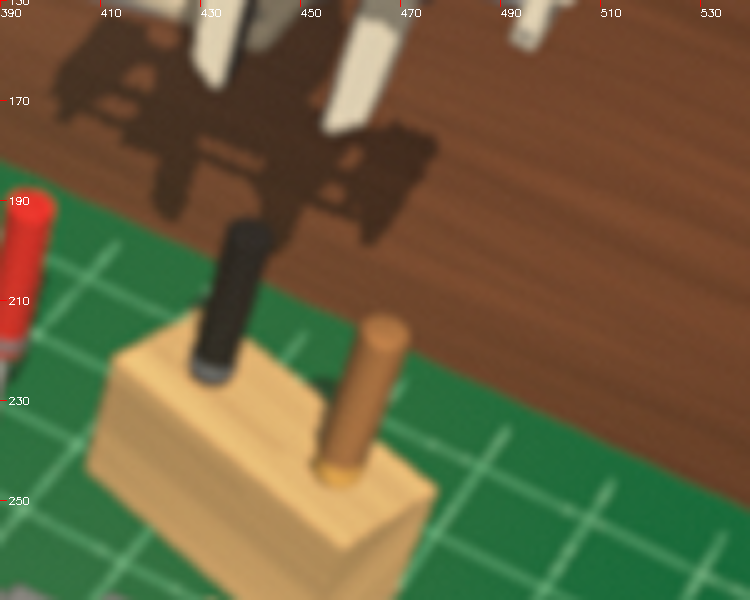

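The jaws are centred over the black handle at (438,195). I descend, grip and pull it out.

Call:
apply_moves --deltas '[[40,[0,0,58],0],[40,[0,1,57],0],[40,[0,0,0],0],[10,[0,0,0],0],[10,[0,0,0],0]]' --grip_force 20

```text
t: 32.17
tool_pos: [0.417, 0.2154, 0.1365]
orientation: [-0.1, 3.136, 0.002]
force: [-1.0, 0.1, 0.1]
opening: 0.0246
```

Call:
apply_moves --deltas '[[10,[0,0,0],0],[10,[0,0,0],0],[10,[0,0,-30],0],[10,[0,0,-40],0],[10,[0,0,-40],0]]'

```text
t: 32.8
tool_pos: [0.4149, 0.2148, 0.2455]
orientation: [-0.101, 3.139, 0.001]
force: [-0.0, 0.4, -0.6]
opening: 0.0194
```

Call:
apply_moves --deltas '[[10,[0,0,-35],0],[10,[0,0,0],0],[10,[0,0,0],0]]'

```text
t: 33.17
tool_pos: [0.4148, 0.2147, 0.2782]
orientation: [-0.101, 3.14, 0.0]
force: [0.2, -0.6, -1.1]
opening: 0.0196
```

Run:
```python
from plan import *
plan([(.6265,-.0072,.277,93.7,10),(.6265,-.0072,.135,93.7,10)])
```

```text
from [0.4148 0.2147 0.2782] 93.7 q [ 0.37 -0.25  1.78 -0.    1.61 -1.27] open 0.0196 t 33.17
-> (0.6265, -0.0072, 0.277, 93.7, 10)
   [[10, [-33, -39, 0], -0.0], [10, [-33, -39, 0], -0.0], [10, [-33, -39, 0], -0.0], [10, [-33, -39, 0], -0.0], [10, [-32, -40, 1], -0.0]]
   [[10, [-33, -39, 0], -0.0]]
-> (0.6265, -0.0072, 0.135, 93.7, 10)
   [[10, [0, 0, 47], -0.0], [10, [0, 0, 48], -0.0], [10, [0, 0, 47], -0.0]]
```

Call:
apply_moves --deltas '[[10,[-33,-39,0],0],[10,[-33,-39,0],0],[10,[-33,-39,0],0],[10,[-33,-39,0],0],[10,[-32,-40,1],0]]'

```text
t: 33.8
tool_pos: [0.5914, 0.0284, 0.2754]
orientation: [0.101, -3.137, -0.001]
force: [0.2, 0.1, 0.2]
opening: 0.0197
```

Call:
apply_moves --deltas '[[10,[-33,-39,0],0],[10,[0,0,0],0],[10,[0,0,20],0],[10,[0,0,0],0],[10,[0,0,0],0]]'

```text
t: 34.42
tool_pos: [0.6259, -0.0061, 0.2571]
orientation: [0.103, -3.139, -0.0]
force: [-0.2, -0.7, -0.7]
opening: 0.0199
```

Run:
```python
from plan import *
plan([(.6265,-.0072,.139,93.7,10)])
a=viewer.read_camera("scene")[150:270,240:390];cv2.imwrite("pics/s10.png",cv2.resize(a,None,fx=5,fy=5,interpolation=cv2.INTER_CUBIC))
```

```text
from [ 0.6259 -0.0061  0.2571] 93.8 q [-0.09  0.19  1.38  0.    1.57 -1.73] open 0.0199 t 34.42
-> (0.6265, -0.0072, 0.139, 93.7, 10)
   [[10, [0, -1, 59], 0.0], [10, [-1, 0, 59], 0.001]]
```

View pics/s10.png

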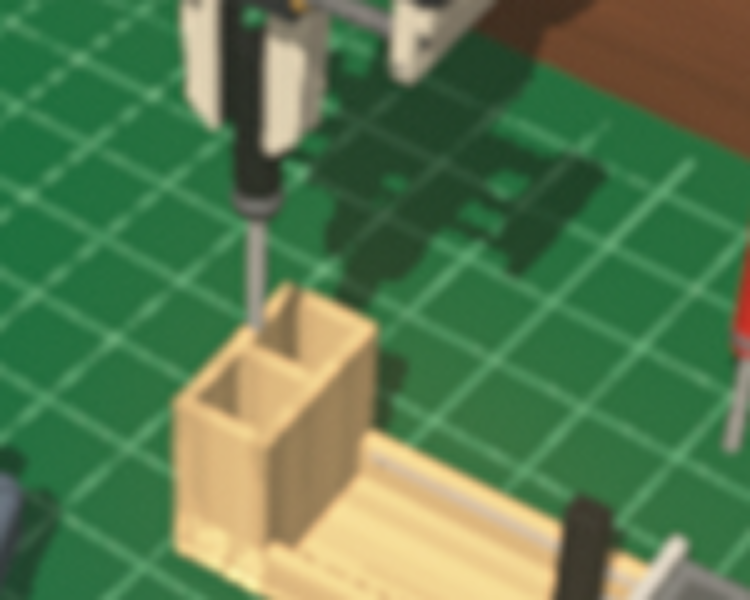

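The shaft tip at (291,216) is above the near (+x) pocket, whose opening centre is at about (290,229). I lower with a 2 mm correction.

Call:
apply_moves --deltas '[[10,[-2,0,20],0],[10,[0,0,30],0],[10,[0,0,30],0],[10,[0,0,20],0],[10,[0,0,10],0]]'

```text
t: 35.1
tool_pos: [0.6278, -0.0068, 0.1456]
orientation: [0.101, -3.138, -0.0]
force: [-0.6, 0.8, -0.3]
opening: 0.0195
```

Call:
apply_moves --deltas '[[10,[0,0,7],0],[10,[0,0,0],0],[10,[0,0,0],0]]'

```text
t: 35.48
tool_pos: [0.6293, -0.007, 0.1416]
orientation: [-0.101, 3.138, -0.0]
force: [-0.1, -0.1, 0.1]
opening: 0.0196
```

Call:
apply_moves --deltas '[[10,[0,0,3],0],[10,[0,0,0],0],[26,[0,0,0],0],[40,[0,0,0],0],[40,[0,0,0],0]]'

```text
t: 36.1
tool_pos: [0.6287, -0.007, 0.1376]
orientation: [-0.101, 3.14, -0.0]
force: [1.1, -0.0, 0.7]
opening: 0.0384
```

Call:
apply_moves --deltas '[[40,[0,0,-40],0],[40,[0,0,-50],0],[40,[0,0,-30],0],[40,[0,0,0],0]]'

```text
t: 36.6
tool_pos: [0.6304, -0.0071, 0.2614]
orientation: [-0.101, 3.133, -0.001]
force: [0.5, -1.0, -0.5]
opening: 0.0401
```

Run:
```python
from plan import *
plan([(.4327,.2820,.255,93.7,40),(.4327,.2820,.135,93.7,40)])
```

```text
from [ 0.6304 -0.0071  0.2614] 93.7 q [-0.09  0.2   1.37  0.    1.57 -1.73] open 0.0401 t 36.6
-> (0.4327, 0.282, 0.255, 93.7, 40)
   [[40, [30, 50, 1], -0.0], [40, [30, 50, 1], -0.0], [40, [30, 50, 1], -0.0], [40, [30, 50, 1], -0.0], [40, [29, 51, 1], -0.0]]
   [[40, [30, 50, 1], -0.0]]
-> (0.4327, 0.282, 0.135, 93.7, 40)
   [[40, [0, 0, 40], -0.0], [40, [0, 0, 40], -0.0], [40, [0, 0, 40], -0.0]]
```

Call:
apply_moves --deltas '[[40,[30,50,1],0],[40,[30,50,1],0],[40,[30,50,1],0],[40,[30,50,1],0],[40,[29,51,1],0]]'

```text
t: 37.22
tool_pos: [0.4619, 0.2349, 0.2505]
orientation: [0.1, -3.138, 0.001]
force: [0.6, 0.0, 0.5]
opening: 0.0402
```

Call:
apply_moves --deltas '[[40,[30,50,1],0],[40,[0,0,0],0],[40,[0,0,0],0]]'

```text
t: 37.6
tool_pos: [0.4303, 0.2815, 0.2502]
orientation: [0.102, -3.139, 0.002]
force: [0.4, 0.0, -0.1]
opening: 0.0398
```

Run:
```python
from plan import *
plan([(.4327,.2820,.135,93.7,40)])
```

```text
from [0.4303 0.2815 0.2502] 93.7 q [ 0.48 -0.11  1.7  -0.    1.55 -1.16] open 0.0398 t 37.6
-> (0.4327, 0.282, 0.135, 93.7, 40)
   [[40, [-1, 0, 58], 0.0], [40, [-1, 0, 57], 0.001]]
```

Call:
apply_moves --deltas '[[40,[-1,0,58],0],[40,[-1,0,58],0],[40,[0,0,0],0],[10,[0,0,0],0],[10,[0,0,0],0]]'

```text
t: 38.22
tool_pos: [0.4348, 0.2826, 0.1387]
orientation: [-0.1, 3.136, 0.003]
force: [0.1, 0.9, 1.0]
opening: 0.0244
```

Call:
apply_moves --deltas '[[10,[0,0,0],0],[10,[0,0,0],0],[10,[0,0,-30],0],[10,[0,0,-40],0],[10,[0,0,-40],0]]'

```text
t: 38.85
tool_pos: [0.4325, 0.2821, 0.2473]
orientation: [-0.101, 3.139, 0.001]
force: [0.1, 0.3, -0.4]
opening: 0.0194
```

Call:
apply_moves --deltas '[[10,[0,0,-40],0],[10,[0,0,0],0],[10,[0,0,0],0]]'

```text
t: 39.22
tool_pos: [0.4325, 0.2821, 0.2852]
orientation: [-0.101, 3.14, 0.0]
force: [-0.5, 1.2, -1.4]
opening: 0.0196
```

Run:
```python
from plan import *
plan([(.588,-.009,.28,93.7,10),(.588,-.009,.257,93.7,10)])
```

```text
from [0.4325 0.2821 0.2852] 93.7 q [ 0.48 -0.11  1.65  0.    1.61 -1.16] open 0.0196 t 39.23
-> (0.588, -0.009, 0.28, 93.7, 10)
   [[10, [-23, -50, 1], -0.0], [10, [-23, -50, 1], -0.0], [10, [-23, -50, 1], -0.0], [10, [-22, -50, 1], -0.0], [10, [-23, -50, 1], -0.0]]
   [[10, [-22, -50, 0], -0.0]]
-> (0.588, -0.009, 0.257, 93.7, 10)
   [[10, [0, 0, 23], -0.0]]
```

Call:
apply_moves --deltas '[[10,[-23,-50,1],0],[10,[-23,-50,1],0],[10,[-23,-50,1],0],[10,[-22,-50,1],0],[10,[-23,-50,1],0]]'

```text
t: 39.85
tool_pos: [0.5622, 0.0382, 0.2784]
orientation: [0.101, -3.137, -0.0]
force: [0.4, 0.8, -0.6]
opening: 0.0195
```

Call:
apply_moves --deltas '[[10,[-22,-50,0],0],[10,[0,0,0],0],[10,[0,0,20],0],[10,[0,0,0],0],[10,[0,0,0],0]]'

```text
t: 40.48
tool_pos: [0.587, -0.0074, 0.2598]
orientation: [0.103, -3.139, -0.0]
force: [0.2, 0.7, -0.4]
opening: 0.0197
```

Run:
```python
from plan import *
plan([(.588,-.009,.141,93.7,10)])
a=viewer.read_camera("scene")[150:270,240:390];cv2.imwrite("pics/s11.png",cv2.resize(a,None,fx=5,fy=5,interpolation=cv2.INTER_CUBIC))
```

```text
from [ 0.587  -0.0074  0.2598] 93.8 q [-0.1   0.09  1.49  0.    1.56 -1.74] open 0.0197 t 40.48
-> (0.588, -0.009, 0.141, 93.7, 10)
   [[10, [0, -1, 59], 0.001], [10, [-1, -1, 60], 0.0]]
```

View pics/s11.png

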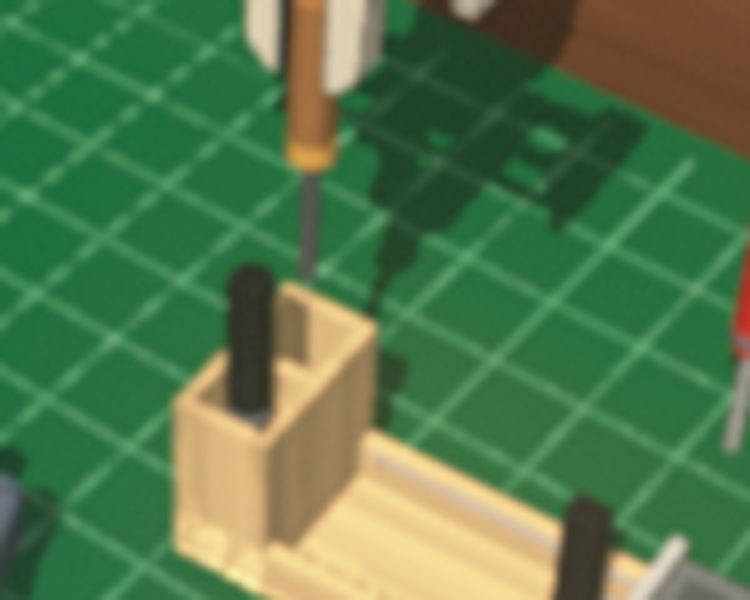

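The driver stands in pocket b. The file's tip at (302,205) is above pocket a, so I lower it.

Call:
apply_moves --deltas '[[10,[0,-1,20],0],[10,[-1,0,30],0],[10,[0,0,30],0],[10,[0,0,20],0],[10,[0,0,10],0]]'

```text
t: 41.15
tool_pos: [0.5879, -0.0094, 0.1487]
orientation: [0.101, -3.138, -0.0]
force: [-0.6, 0.9, -0.3]
opening: 0.0198
```

Call:
apply_moves --deltas '[[10,[0,0,8],0],[10,[0,0,1],0],[10,[0,0,0],0]]'

```text
t: 41.52
tool_pos: [0.5892, -0.0096, 0.1423]
orientation: [-0.101, 3.139, -0.0]
force: [-0.0, 0.2, -0.7]
opening: 0.0198
```

Call:
apply_moves --deltas '[[26,[0,0,0],0],[40,[0,0,0],0],[40,[0,0,0],0],[40,[0,0,-40],0],[40,[0,0,-50],0]]'

```text
t: 42.15
tool_pos: [0.5876, -0.0094, 0.2309]
orientation: [0.101, -3.137, -0.001]
force: [1.6, -1.2, 0.4]
opening: 0.0399
```

Call:
apply_moves --deltas '[[40,[0,0,-30],0],[40,[55,-20,0],0],[40,[55,-20,0],0],[40,[55,-20,0],0],[40,[55,-20,0],0]]'

```text
t: 42.78
tool_pos: [0.3727, -0.1039, 0.2615]
orientation: [-0.102, 3.139, -0.001]
force: [-0.3, -0.9, 1.1]
opening: 0.0401
```

Call:
apply_moves --deltas '[[40,[0,-60,0],0],[40,[0,-60,0],0],[40,[0,-60,0],0],[40,[0,-60,0],0],[40,[0,0,0],0]]'

```text
t: 43.4
tool_pos: [0.3887, -0.3461, 0.26]
orientation: [0.094, -3.138, -0.002]
force: [-0.6, 0.5, -0.2]
opening: 0.0402
```

Run:
```python
from plan import *
s=viewer.read_camera("scene")[150:330,250:450];t=viewer.read_camera("top")[195:255,160:300]
s=cv2.resize(s,None,fx=2.9,fy=2.9,interpolation=cv2.INTER_CUBIC)
s=cv2.resize(viewer.read_camera("scene")[185:330,265:445],(540,435),interpolation=cv2.INTER_CUBIC)
t=cv2.resize(t,(380,163),interpolation=cv2.INTER_CUBIC)
t=cv2.resize(viewer.read_camera("top")[195:250,165:290],(540,238),interpolation=cv2.INTER_CUBIC)[:160]
cv2.imwrite("pics/fin.png",np.vstack([s,t]))
```

```text
(no output)
```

View pics/fin.png

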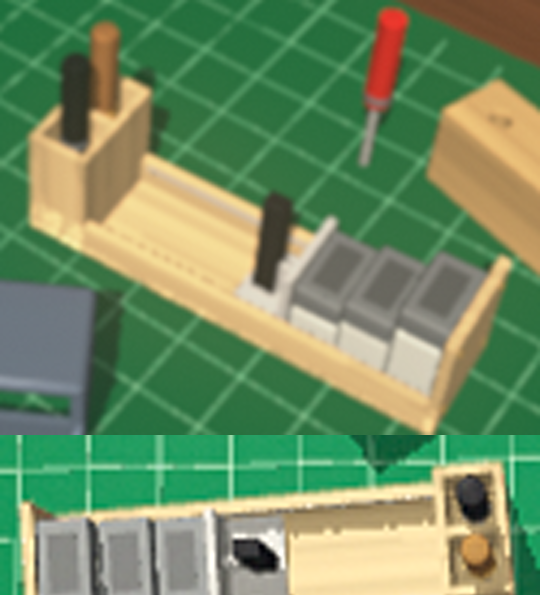

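The final picture shows both tools upright in their pockets, with the driver at (75,95) and the file at (105,65). The three cases stand tight between stop and wall, and the robot is clear.

```bash
python3 -c "
from plant import order; print(order.close_job())"
```

```text
the job is handed in; nothing more can be done
None
```

The caddy is packed and the job is handed in at about 43.6 s of the 210 s allowed; no verdict was reported.

- **Cases:** I found three on the mat and read their heights as 86, 66 and 56 mm. They stand in the bay in that order, tallest at the end wall. Two-view heights came out 5–8 mm below these sizes, and known edges on the caddy read low in the same way, so the order is safe.
- **Stop:** I drew it back first, then pushed it up until the reaction rose from about 3 N to 17 N. I eased off 2 mm and released it.
- **Tools:** The driver is in pocket b and the file in pocket a, handles up. The red look-alike and the truck parts were not touched.

**Last checks:** the final scene and top pictures show the row tight from wall to stop, both tools upright in separate pockets, and the gripper away from everything. I judged the gaps by eye and by push force, not in millimetres. I did not measure the cases' final positions. No check failed. The only disagreement was about 5 mm between two readings of the pocket centres, well within the pockets' clearance.

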